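Set the homogeniser speed thumbwheel to 6

TASK

Roll the knurled black thumbwheel on the blue speed controller by its edge until the digit 6 stands in the middle of its window, then let go of it. Do not touch the yellow timer unit, which has a wheel just like it, and leave the little amber sample jar standing where it is.

Things in the scene. Friction and masses are not known exactly. Their poses are not given: they have to be found in the camera images.
- speed_top (a point): Top of the rim of the blue unit's thumbwheel, mid-width, 93 mm up; fixed to the housing. x: away from its front (which is towards the robot, within 20 deg), y left along the axle, z up. Wheel: black, ribbed, 76 mm across, 26 wide, axle 38 mm below; its top 31 mm stand out of the 150 x 120 x 62 mm box. 8 mm beyond its +y face: a 26 mm wide grey hood with the window, 6 mm lower than the wheel.
- speed_wheel (a joint): Blue unit wheel angle, rad. Digit n is mid-window at n x 0.6283, so 6 at 3.770; starts between 3.4 and 4.7 digits. Rolling its top away from the front (+x of speed_top) raises it. No clicks; friction (1.6 N at rim) holds it where left. A shut fingertip pressed on the rim with 5 to 15 N and moved level over the top rolls it (no slip). Digits white, 13 mm, face up in the 20 mm window, upright seen from the front.
- timer: Look-alike to leave alone: a yellow box, 150 x 120 x 62 mm, with the same black thumbwheel (top 93 mm above the bench) and window, bolted down. Origin at the centre of its underside, x away from its front, z up. The blue and the yellow unit stand side by side, either one on the left.
- sample_jar: Small amber glass jar with a white cap, 56 mm in diameter, 75 mm tall, standing loose behind the two units. Origin at the centre of its underside, z up.
Mind the look-alikes: they are no part of the job. Leave any pink or turquoise look-alike of the sample_jar alone.

How it is judged:
At the end, for the whole second after the job is handed in: The blue controller's thumbwheel is at rest with digit 6 in the middle of its window, within 12 degrees (a third of a digit), and the sample jar stands upright within 30 mm of where it was (value of joint speed_wheel between 3.56 and 3.98 rad and velocity of joint speed_wheel between -0.05 and 0.05 rad/s and distance of sample_jar from where it was at the start of the episode below 0.03 m and angle between sample_jar's own z axis and vertical below 0.2 rad); the robot touches nothing.
It fails at once if the yellow timer unit is touched (more than 2 N) (contact force between any of the fingers, the arm and timer above 2 N).
It also fails if it takes over 35 s, if anything falls off the work surface, if the arm or the gripper's body presses on something with over 40 N, if the wrist force passes 120 N, or if a joint passes its speed limit or range.

ROBOT

A 6-joint arm with a two-finger parallel gripper is mounted at the origin on the work surface. World frame = base frame: x ahead of the robot, y to its left, z up, the work surface at z = 0. Lengths are in m, angles in rad, forces in N, time in s.
With the tool pointing down it reaches from about 0.25 to 0.8 m from the base axis. Payload 3.9 kg.
Tool frame: the origin (TCP) lies at the very end of the fingers, on their centre line; the grasp point (between the pads) lies 19 mm behind it (arm.pinch_z is the distance from the TCP to the grasp point, in m); z points along the fingers, y is the line along which they close (so a half turn about z gives the same grasp; the last joint's range is limited). The gripper opens to 85 mm and grips with 20 to 120 N. Pads are 22 mm wide; open, the fingers measure 114 mm over their backs; the gripper's body (76 mm by 85 mm) begins 54 mm behind the grasp point. The pads swing forward as they close: fully open they stand 13 mm farther back than shut.
Start: joints at [-1.211, 0.26, -0.138, 1.173, 0, 1.571], TCP at [0.185, -0.491, 0.203] pointing down, gripper open.
Joint ranges: [-2.78, 2.78], [-0.83, 1.72], [-1.28, 1.37], [-1.9, 2.12], [-1.57, 1.48], [-3.14, 3.14]. Speed limits (rad/s): [2.57, 2.57, 3.14, 3.14, 3.14, 3.14].

INTERFACE

Orientations are given as [roll, pitch, yaw] about the fixed x, y, z axes, in that order (R = Rz(yaw) Ry(pitch) Rx(roll)).
In Python, from plant import arm gives the robot as it stands.
- The arm moves only by the tool step_arm, never from a script. Its argument "targets" is one flat list of numbers, 7 for each row, row after row: the opening, from 0 (shut) to 1 (fully open), then the shift along the world's x, y, z in mm, then the turn, a rotation vector about the world's x, y, z in degrees. A call has 1 to 8 rows; each row is the pose to reach, as a shift and turn from the pose commanded when the call began; what a row does not reach only later rows make up. A row lasts 1/10 s, in which the tool goes at most 50 mm and 8.59 degrees, less where a joint would pass 70% of its speed; a pose out of reach is approached as far as the arm can. A call with a gripper value outside its range is refused whole. The fingers move at their own pace and stop on an object; "squeeze" is the grip in N (left out, the last holds). Time passes only in rows, so rows that repeat a pose let the fingers close. It gives the time, the measured TCP pose, the force, the opening and the grip force at its end, in the units of the state.
- arm.observe(): the state, without advancing time (a new reading comes with each control period).
- arm.grab_frame(name): name is "scene" or "top"; returns a dict with "pixels" (420x560x3 uint8, red, green, blue), "z_map" (420x560 float32, m along the optical axis (not along the pixel's ray), 0 where there is no reading), "camera_matrix" (3x3 intrinsics, pixels), "dist_coeffs" ([k1, k2, p1, p2, k3] as OpenCV has them; the pictures are not rectified), "T" (4x4, takes a point from camera to world coordinates). Camera axes: x right, y down, z forward; pixel columns grow to the right and rows downward; lengths in m; the calibration is good to about 2 mm. A picture is of the moment at which its call begins.
- arm.sign_off(): hands the job in; it is judged then, once.
The state is a dict: "clock": time; "q": joint angles; "qd": joint speeds; "joint_efforts": joint torques, N m; "ee_pos": TCP position; "ee_rot": TCP orientation; "force": force on the tool from outside, world axes, zero at the start; "ft_torque": the same for the moment, N m; "gripper_width": opening from 0.0 (shut) to 1.0 (fully open); "gripper_force": force on a finger pad.
Only numpy, scipy, OpenCV 4.12 (cv2) and the standard library are available. Lean on these libraries where they do the work, as an engineer would, in place of code of your own. Each camera call takes 0.05 s, during which the arm holds its last target. There are 200 camera calls.

## Working session

There is one attempt and no reset: what is moved stays moved. The work goes in short steps, Python scripts to look and compute and a tool call to move; the robot and the scene stay as the last step left them, time stands still between calls to the robot, and variables do not carry over. Pictures are saved under pics/ and viewed, at most 10 in all, crops included, and the job is handed in when it is done.

Besides the shell and the picture viewer there is one more tool, called after "Call:" as name(argument=value, ...) on one line, values as JSON. step_arm: Moves the arm, as the interface text tells. Its arguments: {"type":"object","properties":{"targets":{"type":"array"},"squeeze":{"type":"number"}},"required":["targets"]}

```bash
mkdir -p pics
cat > h.py <<'E'
import numpy as np, cv2
from plant import arm
def save(n,img): cv2.imwrite(n,img[:,:,::-1])
def pts(f):
    K,d,T=f["camera_matrix"],f["dist_coeffs"],f["T"]
    h,w=f["z_map"].shape
    u,v=np.meshgrid(np.arange(w),np.arange(h))
    n=cv2.undistortPoints(np.stack([u,v],-1).reshape(-1,1,2).astype(np.float64),np.array(K),np.array(d)).reshape(h,w,2)
    z=f["z_map"]
    P=np.stack([n[...,0]*z,n[...,1]*z,z],-1)
    return P@T[:3,:3].T+T[:3,3]
E
python3 - <<'E'
from h import *
o=arm.observe(); print(o)
for n in("scene","top"):
    f=arm.grab_frame(n); save(f"pics/{n}0.png",f["pixels"]); np.savez(f"{n}0.npz",**f); print(n,f["T"].round(3).tolist(),(f["z_map"]>0).mean())
E
```

```text
{'clock': 0.0, 'q': array([-1.21099591e+00,  2.60664803e-01, -1.39351261e-01,  1.17268646e+00,
        1.50866846e-05,  1.57079455e+00]), 'qd': array([-0.00094174, -0.0013192 , -0.00056566,  0.00032969,  0.00119521,
        0.00108611]), 'joint_efforts': array([-7.64222423e-04, -4.05675924e+01,  2.53925121e+01,  1.87602307e-02,
       -1.27482635e-04,  3.12760471e-05]), 'ee_pos': array([ 0.18459736, -0.49070706,  0.20168175]), 'ee_rot': array([-3.13968646e+00, -1.50900528e-05,  3.59802174e-01]), 'force': array([0.47331147, 0.0127078 , 0.3048354 ]), 'ft_torque': array([ 0.040228  , -0.00664673,  0.02676705]), 'gripper_force': 0.0, 'gripper_width': 0.9964875542795243}
scene [[0.875, 0.266, -0.404, 1.079], [0.483, -0.502, 0.717, -0.757], [-0.012, -0.823, -0.568, 0.67], [0.0, 0.0, 0.0, 1.0]] 0.9962329931972789
top [[0.028, -0.991, 0.132, 0.578], [-0.998, -0.02, 0.059, -0.03], [-0.056, -0.133, -0.99, 0.734], [0.0, 0.0, 0.0, 1.0]] 0.9962372448979592
```

View pics/scene0.png

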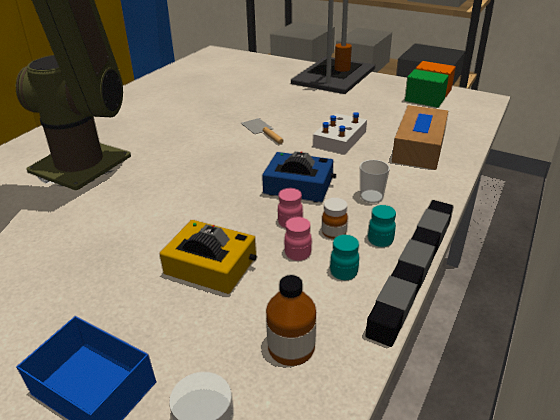

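View pics/top0.png

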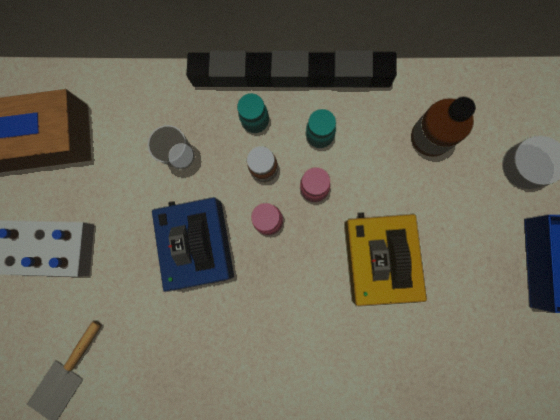

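The blue unit is on the left in the top view: its wheel is at about (200,242) and its window at (178,245). The yellow unit's wheel is at (400,258) and the jar's cap at (261,160). Next I measure the blue unit and zoom in on its window.

Run:
```python
from h import *
f=dict(np.load("top0.npz")); P=pts(f); px=f["pixels"]
hsv=cv2.cvtColor(px,cv2.COLOR_RGB2HSV)
def lab(m,name):
    n,l,s,c=cv2.connectedComponentsWithStats(m.astype(np.uint8))
    i=1+np.argmax(s[1:,4]); return l==i
reg=np.zeros(px.shape[:2],bool); reg[185:300,140:245]=1
m=lab(reg&(hsv[...,0]>100)&(hsv[...,0]<130)&(hsv[...,1]>120)&(abs(P[...,2]-.062)<.008),"b")
q=P[m][:,:2].astype(np.float32)
r=cv2.minAreaRect(q*1000); print("box top",r,np.median(P[m][:,2]))
w=reg&(P[...,2]>.0895); w=lab(w,"w"); print("wheel top",P[w].mean(0),P[w].max(0),cv2.minAreaRect(P[w][:,:2].astype(np.float32)*1000))
w=lab(reg&(P[...,2]>.07),"w");print("raised>70",cv2.minAreaRect(P[w][:,:2].astype(np.float32)*1000))
# wheel by dark, x profile
for n in((178,245),(200,242),(380,260),(400,258),(261,160)): print(n,P[n[1],n[0]].round(3))
c=px[215:275,150:225]; save("pics/z1.png",cv2.resize(c,None,fx=10,fy=10,interpolation=cv2.INTER_CUBIC))
```

```text
box top ((595.6209716796875, 169.58328247070312), (147.9488983154297, 116.9769287109375), 12.708090782165527) 0.06141548899882632
wheel top [0.59912142 0.14838822 0.09921901] [0.61893732 0.16580395 0.73431468] ((598.4189453125, 67.89546203613281), (196.1815948486328, 37.660240173339844), 88.8157730102539)
raised>70 ((604.7330322265625, 86.60423278808594), (72.78770446777344, 227.68453979492188), 4.5897369384765625)
(178, 245) [0.591 0.183 0.083]
(200, 242) [0.597 0.143 0.091]
(380, 260) [ 0.575 -0.161  0.082]
(400, 258) [ 0.579 -0.191  0.094]
(261, 160) [0.745 0.045 0.075]
```

View pics/z1.png

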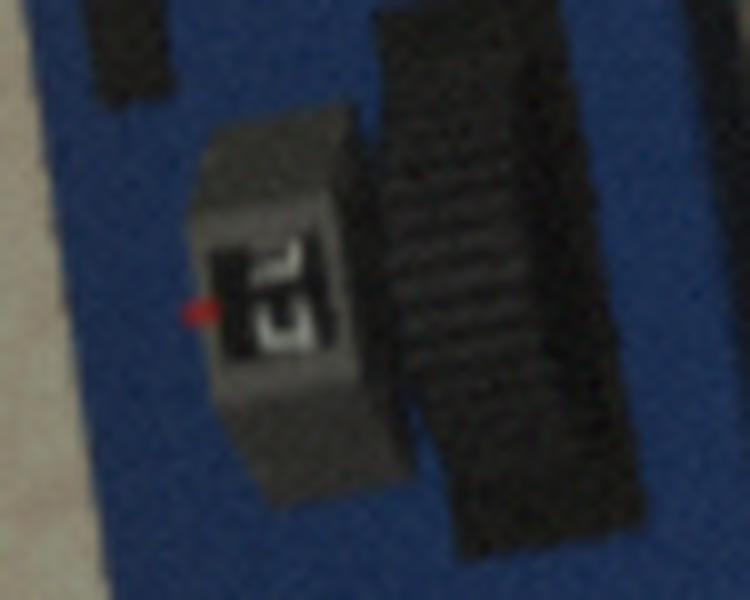

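The window shows the lower part of a "3" and the upper part of a "4", so the wheel reads about 3.6. That needs roughly 55 mm of rim travel. I'll refine the axis and rim top.

Run:
```python
from h import *
f=dict(np.load("top0.npz")); P=pts(f); px=f["pixels"]; hsv=cv2.cvtColor(px,cv2.COLOR_RGB2HSV)
reg=np.zeros(px.shape[:2],bool); reg[185:300,140:245]=1
reg&=(f["z_map"]>0)
m=reg&(hsv[...,0]>100)&(hsv[...,0]<130)&(hsv[...,1]>120)&(abs(P[...,2]-.0615)<.004)
cn,_=cv2.findContours(cv2.morphologyEx(m.astype(np.uint8),cv2.MORPH_OPEN,np.ones((3,3))),0,1)
c=max(cn,key=cv2.contourArea)[:,0]; ap=cv2.approxPolyDP(c,6,True)[:,0]
print("corners",ap.tolist()); Q=P[ap[:,1],ap[:,0]]; print(Q.round(4).tolist())
r=cv2.minAreaRect((P[c[:,1],c[:,0],:2]*1000).astype(np.float32)); print(r)
m2=reg&(P[...,2]<.1)&(P[...,2]>.0885); q=P[m2]
print("rim",len(q),q.mean(0).round(4)); 
for yaw in (9,11,12.7):
    a=np.deg2rad(yaw); R=np.array([[np.cos(a),np.sin(a)],[-np.sin(a),np.cos(a)]])
    g=q[:,:2]@R.T; lo,hi=np.percentile(g,[2,98],axis=0); mid=R.T@((lo+hi)/2); print(yaw,(hi-lo).round(4),mid.round(4))
p=np.polyfit(q[:,0],q[:,2],2); print("apex x",-p[1]/2/p[0],"z",np.polyval(p,-p[1]/2/p[0]))
```

```text
corners [[214, 199], [153, 211], [164, 288], [227, 278]]
[[0.6754, 0.1292, 0.0625], [0.6514, 0.2393, 0.0621], [0.5157, 0.2108, 0.0586], [0.5363, 0.0995, 0.0599]]
((595.620361328125, 169.60983276367188), (147.95602416992188, 116.97084045410156), 12.733033180236816)
rim 298 [0.5997 0.151  0.0914]
9 [0.0345 0.0252] [0.6007 0.1509]
11 [0.0345 0.0253] [0.6007 0.1512]
12.7 [0.0346 0.0253] [0.6006 0.1511]
apex x 0.6000433872280498 z 0.09227909957463787
```

The axis yaw is about 12.5° and the rim top is at about (0.600, 0.151, 0.092), which agrees with the given 93 mm height. Moving over it with the gripper shut.

Call:
step_arm(targets=[0, 25, 40, 0, 0, 0, -2, 0, 50, 80, 0, 0, 0, -4, 0, 75, 119, 0, 0, 0, -6, 0, 100, 158, 0, 0, 0, -8, 0, 126, 198, 0, 0, 0, -8, 0, 151, 238, 0, 0, 0, -8, 0, 177, 278, 0, 0, 0, -8, 0, 202, 318, 0, 0, 0, -8], squeeze=30)

```text
clock: 0.9
ee_pos: [0.3873, -0.1715, 0.2023]
ee_rot: [3.142, 0.0, 0.22]
force: [0.6, -1.3, -0.5]
gripper_width: 0.001
gripper_force: 0.0
```

Call:
step_arm(targets=[0, 25, 40, 0, 0, 0, 0, 0, 50, 80, 0, 0, 0, 0, 0, 75, 119, 0, 0, 0, 0, 0, 100, 158, 0, 0, 0, 0, 0, 126, 198, 0, 0, 0, 0, 0, 151, 238, 0, 0, 0, 0, 0, 177, 278, 0, 0, 0, 0, 0, 202, 318, -30, 0, 0, 0])

```text
clock: 1.7
ee_pos: [0.5907, 0.1397, 0.1784]
ee_rot: [-3.138, -0.007, 0.23]
force: [2.1, 0.8, 0.2]
gripper_width: -0.002
gripper_force: 0.0
```

Call:
step_arm(targets=[0, 0, 3, -25, 0, 0, 0, 0, 0, 3, -50, 0, 0, 0, 0, 0, 3, -70, 0, 0, 0, 0, 0, 3, -73, 0, 0, 0, 0, 0, 3, -73, 0, 0, 0])

```text
clock: 2.2
ee_pos: [0.5866, 0.1381, 0.102]
ee_rot: [-3.137, 0.002, 0.229]
force: [-0.2, -1.3, 0.4]
gripper_width: 0.001
gripper_force: 0.0
```

Call:
step_arm(targets=[0, 2, 10, 0, 0, 0, 0, 0, 2, 10, -5, 0, 0, 0, 0, 2, 10, -7, 0, 0, 0, 0, 2, 10, -8, 0, 0, 0, 0, 2, 10, -8, 0, 0, 0])

```text
clock: 2.7
ee_pos: [0.5902, 0.1444, 0.0947]
ee_rot: [-3.134, 0.0, 0.236]
force: [-0.7, -0.2, -0.4]
gripper_width: 0.0
gripper_force: 0.0
```

Call:
step_arm(targets=[0, 0, 3, -1, 0, 0, 0, 0, 0, 3, -2, 0, 0, 0, 0, 0, 3, -2, 0, 0, 0])

```text
clock: 3.0
ee_pos: [0.5905, 0.1462, 0.0925]
ee_rot: [-3.132, 0.0, 0.239]
force: [-0.0, -0.4, 0.2]
gripper_width: -0.002
gripper_force: 0.0
```

Call:
step_arm(targets=[0, 0, 0, -1, 0, 0, 0, 0, 0, 0, -1, 0, 0, 0])

```text
clock: 3.2
ee_pos: [0.5905, 0.1462, 0.0915]
ee_rot: [-3.133, 0.0, 0.238]
force: [-0.1, -0.3, 0.0]
gripper_width: 0.003
gripper_force: 0.0
```

Call:
step_arm(targets=[0, 0, 0, -1, 0, 0, 0, 0, 0, 0, -1, 0, 0, 0])

```text
clock: 3.4
ee_pos: [0.5905, 0.1462, 0.0905]
ee_rot: [-3.132, 0.0, 0.238]
force: [-0.4, -0.3, -0.5]
gripper_width: -0.001
gripper_force: 0.0
```

Call:
step_arm(targets=[0, 0, 0, -1, 0, 0, 0, 0, 0, 0, -1, 0, 0, 0])

```text
clock: 3.6
ee_pos: [0.5905, 0.1462, 0.0895]
ee_rot: [-3.132, 0.0, 0.238]
force: [-0.9, -0.1, -0.5]
gripper_width: 0.0
gripper_force: 0.0
```

Run:
```python
from h import *
o=arm.observe(); print(o["force"],o["ee_pos"])
a=arm.grab_frame("scene")["pixels"][130:220,240:360]; b=arm.grab_frame("top")["pixels"][180:310,130:260]
save("pics/c1.png",np.hstack([cv2.resize(a,(440,330),interpolation=2),cv2.resize(b,(330,330),interpolation=2)]))
```

```text
[-0.87044522 -0.08402938 -0.48202839] [0.59048737 0.14621032 0.08952483]
```

View pics/c1.png

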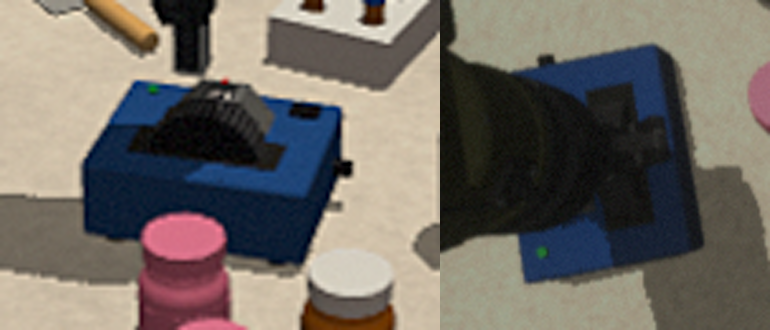

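The scene crop shows the fingertip at about (292,149) full-frame, well above and left of the wheel's top at about (297,153). I'll check this against a projection of the TCP.

Run:
```python
from h import *
o=arm.observe(); print(o["ee_pos"],o["gripper_width"])
f=arm.grab_frame("scene"); P=pts(f); T=np.linalg.inv(f["T"])
for p in (o["ee_pos"],[.6,.151,.0925],[.5905,.146,.12],[0.6,.151,.12]):
    X=T[:3,:3]@np.array(p)+T[:3,3]; r=cv2.projectPoints(X.reshape(1,1,3),np.zeros(3),np.zeros(3),f["camera_matrix"],f["dist_coeffs"])[0].ravel(); print(p,r.round(1))
for v in range(136,160,2): print(v,P[v,286:304:3].round(3).tolist())
```

```text
[0.59055375 0.14621853 0.08961799] -6.779223784134336e-05
[0.59055375 0.14621853 0.08961799] [291.8 160.3]
[0.6, 0.151, 0.0925] [296.2 159.3]
[0.5905, 0.146, 0.12] [291.6 148.9]
[0.6, 0.151, 0.12] [296.3 148.9]
136 [[0.592, 0.116, 0.167], [0.6, 0.116, 0.169], [0.611, 0.111, 0.174], [0.612, 0.123, 0.169], [0.464, 0.42, 0.002], [0.472, 0.423, 0.002]]
138 [[0.438, 0.393, 0.001], [0.59, 0.135, 0.153], [0.6, 0.131, 0.157], [0.601, 0.143, 0.152], [0.469, 0.41, 0.001], [0.476, 0.416, -0.0]]
140 [[0.445, 0.381, 0.002], [0.592, 0.131, 0.15], [0.599, 0.132, 0.151], [0.603, 0.14, 0.149], [0.474, 0.4, -0.0], [0.485, 0.399, 0.003]]
142 [[0.454, 0.365, 0.004], [0.592, 0.13, 0.146], [0.599, 0.131, 0.147], [0.602, 0.141, 0.143], [0.484, 0.381, 0.004], [0.488, 0.392, 0.0]]
144 [[0.458, 0.357, 0.003], [0.59, 0.135, 0.138], [0.597, 0.135, 0.139], [0.601, 0.142, 0.137], [0.486, 0.377, 0.0], [0.496, 0.378, 0.002]]
146 [[0.463, 0.348, 0.002], [0.592, 0.131, 0.135], [0.599, 0.132, 0.136], [0.6, 0.144, 0.131], [0.492, 0.366, 0.0], [0.5, 0.37, 0.001]]
148 [[0.467, 0.34, 0.0], [0.59, 0.134, 0.128], [0.599, 0.133, 0.131], [0.602, 0.141, 0.128], [0.499, 0.353, 0.002], [0.505, 0.36, 0.0]]
150 [[0.474, 0.329, 0.001], [0.588, 0.138, 0.12], [0.594, 0.142, 0.12], [0.602, 0.141, 0.123], [0.504, 0.344, 0.001], [0.508, 0.354, -0.003]]
152 [[0.48, 0.317, 0.002], [0.486, 0.324, -0.0], [0.497, 0.321, 0.004], [0.576, 0.189, 0.088], [0.584, 0.191, 0.089], [0.591, 0.192, 0.09]]
154 [[0.539, 0.211, 0.062], [0.546, 0.214, 0.062], [0.567, 0.191, 0.079], [0.582, 0.178, 0.089], [0.581, 0.197, 0.08], [0.591, 0.193, 0.084]]
156 [[0.543, 0.203, 0.061], [0.552, 0.204, 0.063], [0.58, 0.166, 0.089], [0.586, 0.17, 0.088], [0.589, 0.181, 0.083], [0.598, 0.179, 0.087]]
158 [[0.55, 0.192, 0.063], [0.58, 0.152, 0.09], [0.589, 0.151, 0.093], [0.595, 0.154, 0.093], [0.603, 0.155, 0.095], [0.609, 0.158, 0.095]]
```

The camera puts the fingertip end at about z = 0.118, not 0.090. That 25 mm gap explains why no force shows. x and y agree. I'll trust the camera and the force reading, and creep down.

Call:
step_arm(targets=[0, 0, 0, -6, 0, 0, 0, 0, 0, 0, -12, 0, 0, 0, 0, 0, 0, -15, 0, 0, 0, 0, 0, 0, -15, 0, 0, 0])

```text
clock: 4.15
ee_pos: [0.5898, 0.1461, 0.0737]
ee_rot: [-3.132, 0.002, 0.238]
force: [0.2, 1.0, 0.1]
gripper_width: 0.001
gripper_force: 0.0
```

Run:
```python
from h import *
o=arm.observe(); print(o["ee_pos"],o["force"])
f=arm.grab_frame("scene"); P=pts(f)
for v in range(142,160,2): print(v,P[v,286:304:3].round(3).tolist())
save("pics/c2.png",cv2.resize(f["pixels"][110:200,250:350],None,fx=6,fy=6,interpolation=2))
```

```text
[0.58981942 0.14605783 0.0736837 ] [0.15997518 0.97510582 0.06703447]
142 [[0.594, 0.114, 0.154], [0.6, 0.117, 0.154], [0.611, 0.111, 0.159], [0.611, 0.124, 0.153], [0.483, 0.384, 0.003], [0.489, 0.391, 0.001]]
144 [[0.456, 0.361, 0.0], [0.592, 0.131, 0.14], [0.6, 0.13, 0.142], [0.604, 0.137, 0.14], [0.488, 0.374, 0.002], [0.497, 0.376, 0.004]]
146 [[0.462, 0.349, 0.001], [0.592, 0.13, 0.136], [0.599, 0.133, 0.136], [0.601, 0.142, 0.132], [0.492, 0.366, 0.001], [0.5, 0.369, 0.001]]
148 [[0.467, 0.341, -0.001], [0.592, 0.131, 0.13], [0.598, 0.133, 0.131], [0.603, 0.14, 0.128], [0.499, 0.354, 0.001], [0.506, 0.357, 0.002]]
150 [[0.474, 0.328, 0.001], [0.591, 0.132, 0.124], [0.599, 0.133, 0.126], [0.601, 0.142, 0.122], [0.505, 0.341, 0.003], [0.511, 0.349, 0.0]]
152 [[0.48, 0.318, 0.001], [0.593, 0.129, 0.121], [0.599, 0.132, 0.121], [0.604, 0.138, 0.119], [0.583, 0.191, 0.088], [0.592, 0.191, 0.091]]
154 [[0.541, 0.208, 0.064], [0.59, 0.134, 0.112], [0.597, 0.135, 0.114], [0.601, 0.143, 0.11], [0.583, 0.192, 0.082], [0.591, 0.194, 0.083]]
156 [[0.546, 0.199, 0.064], [0.587, 0.14, 0.103], [0.594, 0.141, 0.105], [0.602, 0.142, 0.106], [0.589, 0.182, 0.083], [0.596, 0.182, 0.085]]
158 [[0.55, 0.191, 0.063], [0.581, 0.15, 0.091], [0.589, 0.15, 0.093], [0.596, 0.152, 0.094], [0.602, 0.155, 0.094], [0.608, 0.161, 0.093]]
```

View pics/c2.png

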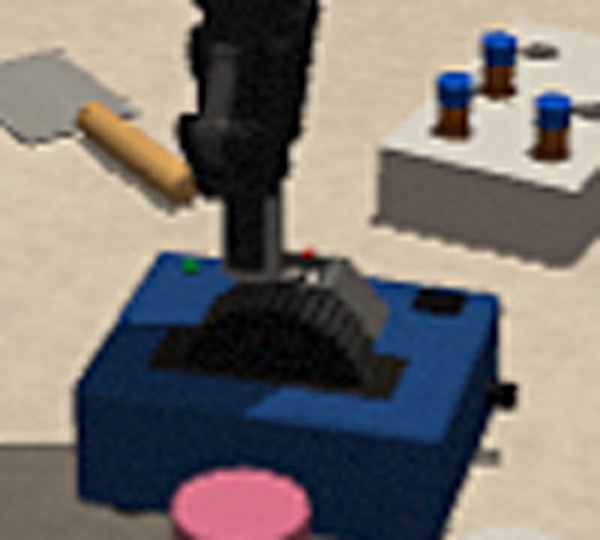

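The picture confirms it: the fingertip at crop (252,275) hangs about 9 mm above the front half of the rim, whose top is near (285,285).

Call:
step_arm(targets=[0, 0, 2, -3, 0, 0, 0, 0, 0, 2, -6, 0, 0, 0, 0, 0, 2, -6, 0, 0, 0])

```text
clock: 4.5
ee_pos: [0.5905, 0.1474, 0.0682]
ee_rot: [-3.132, 0.001, 0.24]
force: [-0.3, -0.7, 0.7]
gripper_width: -0.0
gripper_force: 0.0
```

Call:
step_arm(targets=[0, 0, 0, -1, 0, 0, 0, 0, 0, 0, -1, 0, 0, 0])

```text
clock: 4.7
ee_pos: [0.5907, 0.1474, 0.0676]
ee_rot: [-3.132, 0.0, 0.24]
force: [0.5, -0.0, 0.0]
gripper_width: -0.001
gripper_force: 0.0
```

Call:
step_arm(targets=[0, 0, 0, -1, 0, 0, 0, 0, 0, 0, -1, 0, 0, 0])

```text
clock: 4.9
ee_pos: [0.5908, 0.1474, 0.0666]
ee_rot: [-3.132, 0.0, 0.24]
force: [-0.6, -0.2, -0.2]
gripper_width: 0.001
gripper_force: 0.0
```

Call:
step_arm(targets=[0, 0, 0, -1, 0, 0, 0, 0, 0, 0, -1, 0, 0, 0])

```text
clock: 5.1
ee_pos: [0.5907, 0.1474, 0.0656]
ee_rot: [-3.132, 0.0, 0.24]
force: [1.1, 0.0, -0.2]
gripper_width: 0.003
gripper_force: 0.0
```

Call:
step_arm(targets=[0, 0, 0, -1, 0, 0, 0, 0, 0, 0, -1, 0, 0, 0])

```text
clock: 5.3
ee_pos: [0.5907, 0.1474, 0.0645]
ee_rot: [-3.132, 0.0, 0.24]
force: [-0.5, -0.4, 0.4]
gripper_width: -0.002
gripper_force: 0.0
```

Call:
step_arm(targets=[0, 0, 0, -1, 0, 0, 0, 0, 0, 0, -1, 0, 0, 0])

```text
clock: 5.5
ee_pos: [0.5909, 0.1475, 0.0642]
ee_rot: [-3.132, -0.0, 0.24]
force: [-1.6, -1.5, 3.2]
gripper_width: 0.001
gripper_force: 1.5
```

Call:
step_arm(targets=[0, 0, 0, -1, 0, 0, 0, 0, 0, 0, -1, 0, 0, 0])

```text
clock: 5.7
ee_pos: [0.5916, 0.1476, 0.0641]
ee_rot: [-3.132, -0.002, 0.24]
force: [-2.1, -0.7, 8.1]
gripper_width: 0.001
gripper_force: 3.8
```

Contact at 8 N. Rolling away from the front, level.

Call:
step_arm(targets=[0, 4, 1, 0, 0, 0, 0, 0, 8, 2, 0, 0, 0, 0, 0, 12, 3, 0, 0, 0, 0, 0, 16, 3.5, 0, 0, 0, 0, 0, 16, 3.5, 0, 0, 0, 0])

```text
clock: 6.2
ee_pos: [0.6084, 0.1513, 0.064]
ee_rot: [-3.132, -0.003, 0.24]
force: [-0.6, -0.1, 6.6]
gripper_width: -0.002
gripper_force: 3.2
```

Call:
step_arm(targets=[0, 4, 1, 0, 0, 0, 0, 0, 4, 1, 0, 0, 0, 0, 0, 4, 1, 12, 0, 0, 0, 0, -10, -2, 12, 0, 0, 0, 0, -20, -4.5, 12, 0, 0, 0, 0, -20, -4.5, 3, 0, 0, 0, 0, -20, -4.5, 0, 0, 0, 0, 0, -20, -4.5, 0, 0, 0, 0])

```text
clock: 7.0
ee_pos: [0.587, 0.1464, 0.0636]
ee_rot: [-3.132, -0.001, 0.24]
force: [-3.5, -1.5, 9.2]
gripper_width: 0.0
gripper_force: 4.6
```

Call:
step_arm(targets=[0, 4, 1, 0, 0, 0, 0, 0, 8, 2, 0, 0, 0, 0, 0, 12, 3, 0, 0, 0, 0, 0, 16, 3.5, 0, 0, 0, 0, 0, 18, 4, 0, 0, 0, 0, 0, 18, 4, 0, 0, 0, 0])

```text
clock: 7.6
ee_pos: [0.6068, 0.1509, 0.0641]
ee_rot: [-3.132, -0.004, 0.24]
force: [0.3, -0.4, 10.2]
gripper_width: -0.001
gripper_force: 4.6
```

Call:
step_arm(targets=[0, 0, 0, 40, 0, 0, 0, 0, -40, -20, 50, 0, 0, 0, 0, -80, -50, 50, 0, 0, 0, 0, -115, -85, 50, 0, 0, 0, 0, -150, -120, 50, 0, 0, 0, 0, -180, -155, 50, 0, 0, 0, 0, -180, -155, 50, 0, 0, 0])

```text
clock: 8.3
ee_pos: [0.4191, -0.0073, 0.1116]
ee_rot: [-3.132, 0.006, 0.235]
force: [0.1, 1.2, 0.3]
gripper_width: 0.001
gripper_force: 0.0
```

Run:
```python
from h import *
px=arm.grab_frame("top")["pixels"]
save("pics/z2.png",cv2.resize(px[215:275,150:225],None,fx=10,fy=10,interpolation=cv2.INTER_CUBIC))
```

```text
(no output)
```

View pics/z2.png

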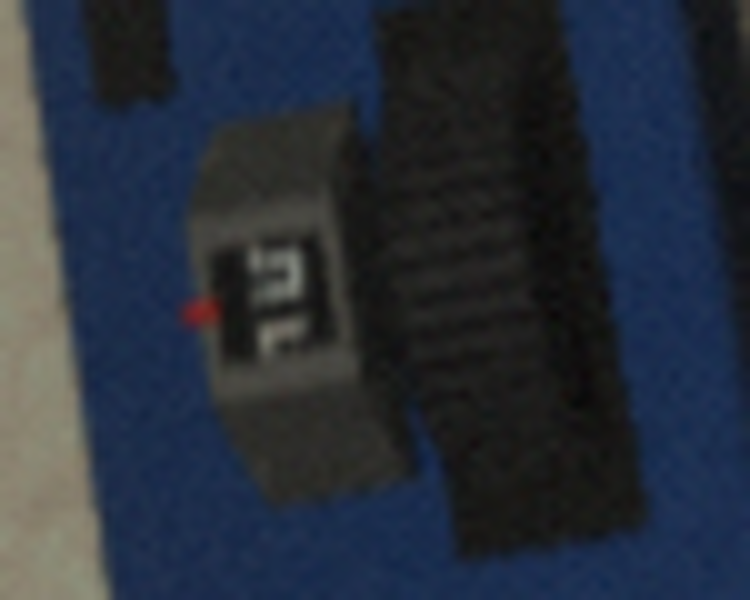

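The window now shows the lower half of a "5" (mid bar at y≈260, bottom bar at y≈300) and the top of a "6" starting at y≈320. The window's middle is at y≈305, so the wheel reads about 5.4 and needs another 14 mm or so.

Call:
step_arm(targets=[0, 30, 35, 0, 0, 0, 0, 0, 65, 70, 0, 0, 0, 0, 0, 100, 105, 0, 0, 0, 0, 0, 140, 135, 0, 0, 0, 0, 0, 164, 151, 0, 0, 0, 0, 0, 164, 151, -25, 0, 0, 0, 0, 164, 151, -46, 0, 0, 0, 0, 164, 151, -46, 0, 0, 0])

```text
clock: 9.15
ee_pos: [0.5903, 0.1486, 0.0652]
ee_rot: [-3.131, -0.001, 0.242]
force: [-0.5, -0.2, -0.2]
gripper_width: 0.002
gripper_force: 0.0
```

Call:
step_arm(targets=[0, 0, 0, -2, 0, 0, 0, 0, 0, 0, -3.5, 0, 0, 0, 0, 0, 0, -4, 0, 0, 0, 0, 0, 0, -4, 0, 0, 0])

```text
clock: 9.55
ee_pos: [0.5902, 0.148, 0.064]
ee_rot: [-3.13, -0.003, 0.241]
force: [-1.0, 0.1, 7.7]
gripper_width: 0.0
gripper_force: 3.5
```

Call:
step_arm(targets=[0, 4, 1, 0, 0, 0, 0, 0, 8, 2, 0, 0, 0, 0, 0, 12, 3, 0, 0, 0, 0, 0, 14.5, 3.5, 0, 0, 0, 0, 0, 14.5, 3.5, 0, 0, 0, 0, 0, 14.5, 3.5, 0, 0, 0, 0])

```text
clock: 10.15
ee_pos: [0.6051, 0.1514, 0.0641]
ee_rot: [-3.131, -0.004, 0.241]
force: [-0.6, 0.8, 6.1]
gripper_width: 0.0
gripper_force: 3.5
```

Call:
step_arm(targets=[0, 0, 0, 40, 0, 0, 0, 0, -40, -20, 50, 0, 0, 0, 0, -80, -50, 50, 0, 0, 0, 0, -115, -85, 50, 0, 0, 0, 0, -150, -120, 50, 0, 0, 0, 0, -180, -155, 50, 0, 0, 0, 0, -180, -155, 50, 0, 0, 0])

```text
clock: 10.85
ee_pos: [0.4181, -0.0075, 0.1121]
ee_rot: [-3.132, 0.005, 0.236]
force: [-1.2, 0.4, -0.2]
gripper_width: 0.002
gripper_force: 0.0
```

Run:
```python
from h import *
px=arm.grab_frame("top")["pixels"]
save("pics/z3.png",cv2.resize(px[215:275,150:225],None,fx=10,fy=10,interpolation=cv2.INTER_CUBIC))
```

```text
(no output)
```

View pics/z3.png

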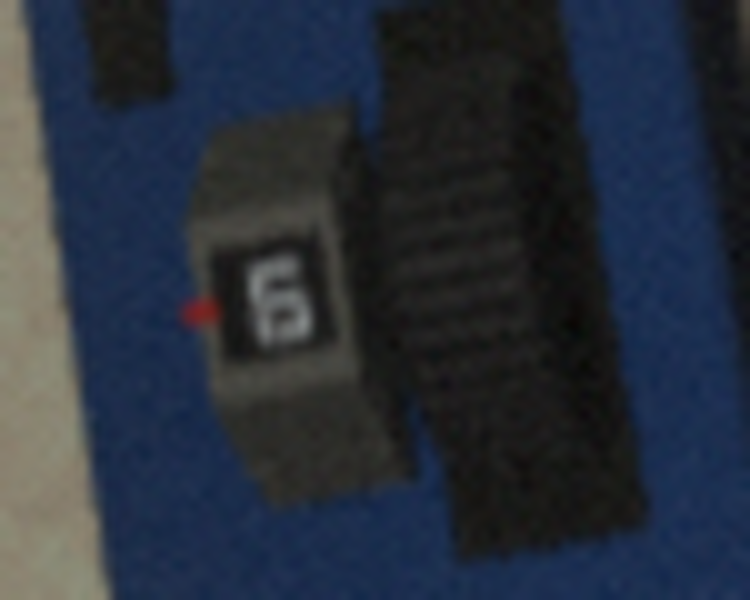

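The 6 spans y≈260–347, so it sits centred in its window. The arm is clear of everything.

```bash
python3 -c "
from plant import arm
print(arm.sign_off())"
```

```text
the job is handed in; nothing more can be done
None
```

The blue speed controller's thumbwheel now shows 6 in the middle of its window, the arm is clear of it, and I never went near the yellow timer or the sample jar; the job is handed in, with no verdict returned.

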